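Hang the larger fixings pail on the twin hook

TASK

Two white lidded pails with folded wire bails stand on the bench. Swing the bail of the larger pail upright while that pail still stands on the bench, then lift it by the bail and hang it on the stand's twin hook so that the bail lies in both hooks and the pail hangs freely and still. Leave the smaller pail where it stands.

Things in the scene. Friction and masses are not known exactly. Their poses are not given: they have to be found in the camera images.
- pail_centre (a point): Centre of the larger white lidded tub (the pail to hang; 88 mm across, 88 mm high, 0.55 kg), 44 mm over its base; z up. Its wire bail hinges about the pail's y axis, 22 mm above this point, and starts folded to the pail's -x side, 54 to 63 degrees from upright. About 1 N at the crown swings it; light hinge friction makes it stay where it is left; stops at 66 degrees either side.
- pail_grip (a point): Middle of the larger pail's bail crown, on the axis of a black tube 12 mm thick, 40 mm long, round the 6 mm wire. It moves with the bail: y along the crown, z from hinge to crown (up when upright). 95 mm from the hinge axis: upright, it is 161 mm over the pail's base and 73 mm above the lid. The crown is straight for 114 mm; the bail is 140 mm wide.
- hook_seat (a point): Where the crown's middle rests when hung: midway between the stand's two hooks, 225 mm over the bench; z up. Hooks: 8 mm bars 80 mm apart along y. Open end to -x; tips, 34 mm from the seat, turn up: the crown must pass 20 mm or more above the seat, the lid under the bars (undersides 11 mm below the seat). To +x the bars rise 8 mm to a crossbar and 20 mm post, 115 mm away. The stand is fixed.
- small_pail_centre (a point): Centre, half-way up (33 mm), of the smaller white lidded tub, 64 mm across and 66 mm high, with a like but smaller folded bail (65 mm from hinge to crown). A bystander, loose; leave it alone.
Things that resemble listed ones, but are neither listed nor needed, are in the scene too. What is shaped like the part that bears pail_centre but brown is not meant.

How it is judged:
On the way:
1. the larger pail's bail is upright (within 20 degrees) while the pail stands on the bench (angle between pail_grip's own z axis and vertical below 0.35 rad and height (world z) of pail_centre below 0.05 m and angle between pail_centre's own z axis and vertical below 0.12 rad), for 0.2 s.
At the end, for the whole second after the job is handed in: The larger pail hangs by its bail in both hooks, still (under 60 mm/s), upright within 15 degrees, clear of the bench; crown middle within 25 mm of the seat along and across the hooks (30 mm towards the post), -10 to +12 mm in height, crown square to the hooks within 15 degrees (x of pail_grip in the frame of hook_seat between -0.025 and 0.03 m and y of pail_grip in the frame of hook_seat between -0.025 and 0.025 m and z of pail_grip in the frame of hook_seat between -0.01 and 0.012 m and angle between the y axis of pail_grip and the y axis of hook_seat, either way round below 0.26 rad and angle between pail_centre's own z axis and vertical below 0.26 rad and height (world z) of pail_centre above 0.09 m and linear speed of pail below 0.06 m/s); the robot touches nothing.
It fails at once if the smaller pail is moved more than 40 mm (distance of small_pail_centre from where it was at the start of the episode above 0.04 m).
It fails at once if the larger pail is tipped more than 45 degrees (angle between pail_centre's own z axis and vertical above 0.79 rad).
It also fails if it takes over 67 s, if anything falls off the work surface, if the arm or the gripper's body presses on something with over 40 N, if the wrist force passes 120 N, or if a joint passes its speed limit or range.

ROBOT

A 6-joint arm with a two-finger parallel gripper is mounted at the origin on a cart in front of the work surface, level with it; the furniture and walls round the work are solid. World frame = base frame: x ahead of the robot, y to its left, z up, the work surface at z = 0. Lengths are in m, angles in rad, forces in N, time in s.
With the tool pointing down it reaches from about 0.25 to 0.775 m from the base axis. Payload 8.9 kg.
Tool frame: the origin (TCP) lies on the mounting face of the last link; the fingertips stand 173 mm ahead of it and the grasp point (between the pads) lies 155 mm ahead of it (arm.tips_ahead is the distance from the TCP to the fingertips, in m); z points along the fingers, y is the line along which they close (so a half turn about z gives the same grasp; the last joint's range is limited). The gripper opens to 85 mm and grips with 20 to 120 N. Pads are 22 mm wide; open, the fingers measure 114 mm over their backs; the gripper's body (76 mm by 85 mm) begins 54 mm behind the grasp point. The pads swing forward as they close: fully open they stand 13 mm farther back than shut.
Start: joints at [1.011, 0.291, -0.153, 1.127, 0, 1.431], TCP at [0.214, 0.479, 0.405] pointing down, gripper open.
Joint ranges: [-2.52, 2.52], [-0.91, 1.74], [-1.3, 1.37], [-1.96, 2.02], [-1.52, 1.47], [-3.14, 3.14]. Speed limits (rad/s): [2.22, 2.22, 2.79, 3.14, 3.14, 3.14].

INTERFACE

Orientations are given as a rotation vector (axis times angle).
In Python, from station import arm gives the robot as it stands. The module is installed in compiled form; this text tells all that it offers.
- The arm moves only by the tool jog_arm, never from a script. Its argument "increments" is a list of rows, each a list of 2 entries, a list of its own where there are three numbers: the shift along the tool's x, y, z in mm, then the turn about the tool's z in degrees. A call has 1 to 8 rows; each row is the pose to reach, as a shift and turn from the pose commanded when the call began, along the tool's axes at that moment; what a row does not reach only later rows make up. A row lasts 1/12 s, in which the tool goes at most 41.7 mm and 7.16 degrees, less where a joint would pass 70% of its speed; a pose out of reach is approached as far as the arm can. A call with a gripper value outside its range is refused whole. "fingers" is the opening, from -1 (shut) to 1 (fully open), set as the call begins (left out, the last holds). The fingers move at their own pace and stop on an object; "grip_force" is the grip in N (left out, the last holds). Time passes only in rows, so rows that repeat a pose let the fingers close. It gives the time, the measured TCP pose, the force, the opening and the grip force at its end, in the units of the state.
- arm.get_obs(): the state, without advancing time (a new reading comes with each control period).
- arm.snapshot(name): name is "scene" or "top"; returns a dict with "image" (384x512x3 uint8, blue, green, red), "range_z" (384x512 float32, m along the optical axis (not along the pixel's ray), 0 where there is no reading), "intrinsics" (3x3 intrinsics, pixels), "R" (3x3) and "t" (3): a world point X has camera coordinates R X + t. Camera axes: x right, y down, z forward; pixel columns grow to the right and rows downward; lengths in m; the calibration is good to about 2 mm. A picture is of the moment at which its call begins.
- arm.hand_in(): hands the job in; it is judged then, once.
The state is a dict: "clock": time; "joint_pos": joint angles; "qd": joint speeds; "joint_torque": joint torques, N m; "tcp_pos": TCP position; "ee_rot": TCP orientation; "contact_force": force on the tool from outside, world axes, zero at the start; "torque": the same for the moment, N m; "finger_gap": opening from 0.0 (shut) to 1.0 (fully open); "finger_force": force on a finger pad.
Only numpy, scipy, OpenCV 4.12 (cv2) and the standard library are available. Lean on these libraries where they do the work, as an engineer would, in place of code of your own. Each camera call takes 0.05 s, during which the arm holds its last target. There are 200 camera calls.

## Working session

There is one attempt and no reset: what is moved stays moved. The work goes in short steps, Python scripts to look and compute and a tool call to move; the robot and the scene stay as the last step left them, time stands still between calls to the robot, and variables do not carry over. Pictures are saved under pics/ and viewed, at most 10 in all, crops included, and the job is handed in when it is done.

Besides the shell and the picture viewer there is one more tool, called after ">>>" as a command line: name --argument value ..., lists and objects as JSON in quotes. jog_arm: Moves the arm, as the interface text tells. Its arguments: {"type":"object","properties":{"increments":{"type":"array","items":{"type":"array"}},"fingers":{"type":"number"},"grip_force":{"type":"number"}},"required":["increments"]}

```bash
mkdir -p pics
cat > h.py <<'E'
import numpy as np, cv2, pickle
from station import arm
def snap(n,f):
    s=arm.snapshot(n); cv2.imwrite(f'pics/{f}.png',s['image']); pickle.dump(s,open(f'{f}.pkl','wb')); return s
def cloud(s):
    z=s['range_z'];K=s['intrinsics'];v,u=np.mgrid[:z.shape[0],:z.shape[1]]
    c=np.stack([(u-K[0,2])/K[0,0]*z,(v-K[1,2])/K[1,1]*z,z],-1)
    w=(c-s['t'])@s['R']; w[z==0]=np.nan; return w
E
python3 - <<'E'
from h import *
a=snap('scene','scene0');b=snap('top','top0')
cv2.imwrite('pics/s0.png',cv2.resize(a['image'],(800,600)));cv2.imwrite('pics/t0.png',cv2.resize(b['image'],(800,600)))
for s in(a,b): print(-s['R'].T@s['t'], s['R'][2])
o=arm.get_obs();print(o['clock'],o['ee_rot'],o['contact_force'])
E
```

```text
[-0.31052621 -1.06005146  1.03184606] [ 0.4674321   0.72806245 -0.50143026]
[0.2547398  0.20000165 1.65230917] [ 0.17392716  0.00311688 -0.98475359]
0.1 [-6.56032713e-01 -3.07192226e+00  1.71626709e-03] [-0.93994534 -0.69805866 -0.89046368]
```

View pics/s0.png

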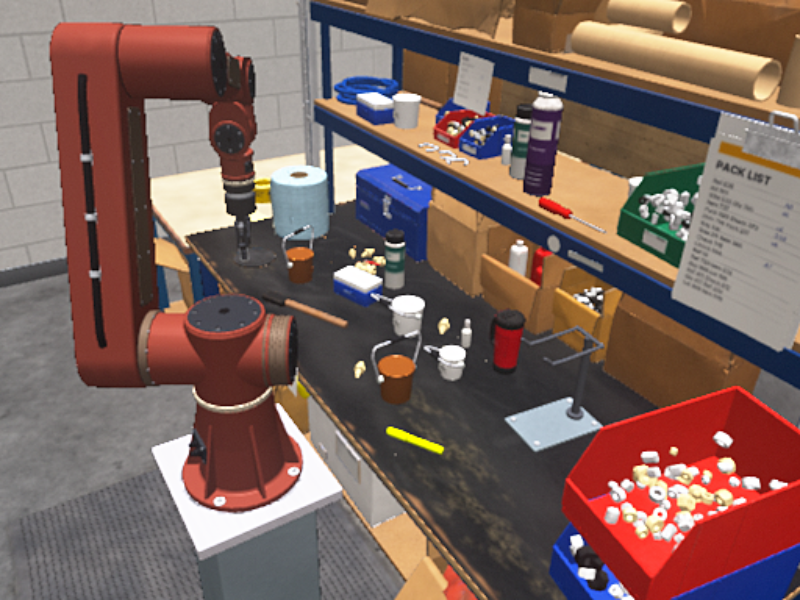

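View pics/t0.png

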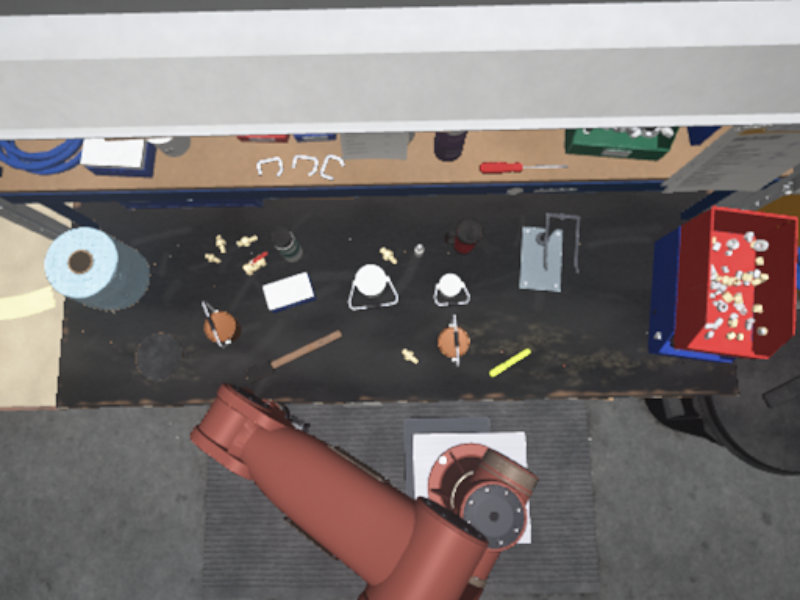

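The top view (800x600) shows the larger pail's lid at (371,280) with its crown at (373,305), and the small pail at (450,285). The stand's hooks run from (547,268) and (577,271) up to a crossbar at (562,215). Brown bail pails stand at (455,340) and (220,325).

Run:
```python
from h import *
a=pickle.load(open('top0.pkl','rb'));b=pickle.load(open('scene0.pkl','rb'))
ca,cb=cloud(a),cloud(b)
def near(c,lo,hi):
    m=np.all((c>lo)&(c<hi),-1);return c[m]
# pails: lids
def px(s,c,u,v): return c[int(v*.64),int(u*.64)]
for n,(u,v) in dict(big=(371,278),small=(450,283),hookL=(547,262),hookR=(577,265),cross=(562,215),crownbig=(373,305)).items(): print(n,px(a,ca,u,v).round(3))
img=a['image'].astype(int); white=(img.min(-1)>190)
for n,(u,v),zr in(('big',(371,280),(.07,.105)),('small',(450,285),(.055,.08))):
    p0=px(a,ca,u,v); m=(np.hypot(*(ca[...,:2]-p0[:2]).transpose(2,0,1))<.07)&(ca[...,2]>zr[0])&(ca[...,2]<zr[1])&white
    q=ca[m];print(n,len(q),q.min(0).round(3),q.max(0).round(3),np.median(q,0).round(3),cv2.minEnclosingCircle(q[:,:2].astype(np.float32)))
h=near(cb,[.3,-.4,.2],[.7,.1,.27]);print('scene hooks',len(h),h.min(0),h.max(0))
h2=near(ca,[.3,-.4,.2],[.7,.1,.27]);print('top hooks',len(h2),h2.min(0),h2.max(0))
def tile(s,x,y,w,h,k): return cv2.resize(s['image'][y:y+h,x:x+w],(w*k,h*k),interpolation=cv2.INTER_CUBIC)
# crops: top x215-385,y120-215 (170x95) k=4.7 -> use 4 ; scene
t=tile(a,210,125,190,72,4); c=tile(b,225,180,190,75,4)
cv2.imwrite('pics/crop1.png',np.vstack([t,c]));
```

```text
big [0.592 0.271 0.086]
small [0.574 0.043 0.063]
hookL [ 0.645 -0.253  0.011]
hookR [ 0.584 -0.271  0.223]
cross [ 0.719 -0.239  0.226]
crownbig [0.504 0.265 0.127]
big 310 [0.54  0.209 0.072] [0.624 0.324 0.097] [0.582 0.271 0.086] ((0.5669506192207336, 0.26798155903816223), 0.05950590968132019)
small 169 [ 0.508 -0.005  0.055] [0.596 0.086 0.079] [0.567 0.044 0.064] ((0.5473201870918274, 0.04548580199480057), 0.05057396739721298)
scene hooks 175 [ 0.55705934 -0.28344514  0.21669834] [ 0.69824382 -0.18372409  0.24259117]
top hooks 133 [ 0.55637237 -0.28184474  0.21479927] [ 0.69883556 -0.18353598  0.24245657]
```

View pics/crop1.png

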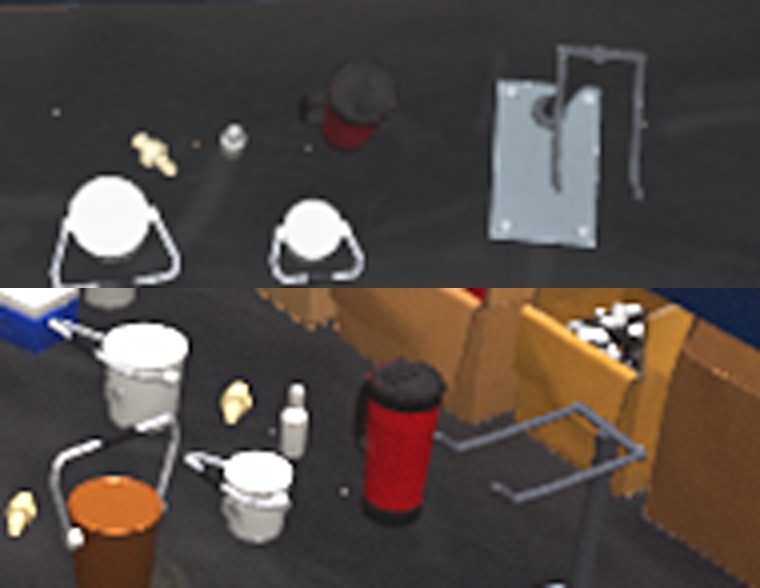

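Run:
```python
from h import *
a=pickle.load(open('top0.pkl','rb'));b=pickle.load(open('scene0.pkl','rb'))
ca,cb=cloud(a),cloud(b)
def near(c,lo,hi):
    m=np.all((c>lo)&(c<hi),-1);return c[m]
for c in(ca,cb):
    l=near(c,[.5,.19,.082],[.66,.34,.094]); l=l[np.hypot(l[:,0]-.585,l[:,1]-.271)<.05]
    print('lid',len(l),cv2.minEnclosingCircle(l[:,:2].astype(np.float32)),l.min(0),l.max(0))
    k=near(c,[.45,.15,.105],[.56,.4,.16]); print('crown',len(k),k.min(0).round(3),k.max(0).round(3),k.mean(0).round(3))
    if len(k)>5: print(cv2.fitLine(k[:,:2].astype(np.float32),cv2.DIST_HUBER,0,.01,.01).ravel())
    h=near(c,[.5,-.4,.2],[.8,.1,.26])
    print('hooks all',h.min(0).round(3),h.max(0).round(3))
    for lo,hi in((-.3,-.255),(-.225,-.15)):
        q=h[(h[:,1]>lo)&(h[:,1]<hi)]; q=q[np.argsort(q[:,0])]
        print(len(q),cv2.fitLine(q[:,:2].astype(np.float32),cv2.DIST_HUBER,0,.01,.01).ravel()); print(q[::max(1,len(q)//8)].round(3).tolist())
    q=near(c,[.69,-.4,.2],[.8,.1,.26]);print('cross',len(q),q.mean(0),q.min(0),q.max(0))
```

```text
lid 266 ((0.5825031995773315, 0.26956629753112793), 0.0441666878759861) [0.54069921 0.22635009 0.08201878] [0.62422844 0.31075927 0.09342935]
crown 62 [0.493 0.196 0.106] [0.532 0.327 0.129] [0.504 0.261 0.118]
[ 0.1249323  -0.99216527  0.50241834  0.26060292]
hooks all [ 0.556 -0.286  0.201] [ 0.72  -0.184  0.242]
93 [ 0.9970862  -0.07628282  0.65023947 -0.2746569 ]
[[0.556, -0.268, 0.237], [0.581, -0.267, 0.219], [0.606, -0.269, 0.22], [0.627, -0.271, 0.22], [0.647, -0.279, 0.225], [0.671, -0.275, 0.229], [0.693, -0.279, 0.224], [0.707, -0.272, 0.222], [0.712, -0.265, 0.233]]
87 [ 0.99129117 -0.13168836  0.62966526 -0.19347751]
[[0.565, -0.184, 0.242], [0.587, -0.186, 0.221], [0.607, -0.191, 0.223], [0.628, -0.197, 0.22], [0.649, -0.198, 0.223], [0.672, -0.198, 0.229], [0.693, -0.199, 0.231], [0.71, -0.217, 0.229], [0.714, -0.2, 0.23]]
cross 92 [ 0.7083099 -0.2398097  0.227228 ] [ 0.6902974  -0.28624534  0.20083525] [ 0.72048878 -0.19872268  0.23588483]
lid 187 ((0.5855876207351685, 0.2695649266242981), 0.0474618636071682) [0.53868966 0.22498499 0.08242264] [0.62684579 0.31243178 0.09388999]
crown 55 [0.495 0.196 0.106] [0.536 0.332 0.126] [0.507 0.254 0.119]
[ 0.1353252 -0.9908012  0.506288   0.2514748]
hooks all [ 0.557 -0.285  0.202] [ 0.721 -0.184  0.243]
124 [ 0.99562097 -0.09348235  0.6338619  -0.2738046 ]
[[0.557, -0.267, 0.243], [0.579, -0.271, 0.222], [0.602, -0.27, 0.217], [0.625, -0.272, 0.225], [0.647, -0.277, 0.224], [0.669, -0.277, 0.225], [0.691, -0.282, 0.228], [0.709, -0.277, 0.231], [0.713, -0.26, 0.232]]
108 [ 0.9931349  -0.11697435  0.6426197  -0.19614731]
[[0.567, -0.189, 0.24], [0.588, -0.189, 0.225], [0.608, -0.187, 0.221], [0.631, -0.194, 0.226], [0.655, -0.199, 0.224], [0.673, -0.199, 0.222], [0.694, -0.205, 0.231], [0.714, -0.222, 0.234], [0.719, -0.222, 0.232]]
cross 124 [ 0.70944122 -0.24233993  0.22591353] [ 0.69024886 -0.28546706  0.20201697] [ 0.72110231 -0.19633423  0.23632329]
```

```bash
cat >> h.py <<'E'
from scipy.spatial.transform import Rotation as Ro
def go(x,y,z,yaw):  # grasp point, world; yaw = angle of tool y axis (deg), nearest
    o=arm.get_obs();R=Ro.from_rotvec(o['ee_rot']).as_matrix();p=np.array(o['tcp_pos'])
    d=R.T@(np.array([x,y,z+.155])-p)*1e3
    cur=np.degrees(np.arctan2(R[1,1],R[0,1])); t=-((yaw-cur+180)%360-180)
    print('shift',d.round(1),'turn',round(t,1),'| t',round(o['clock'],2),'grasp',(p+.155*R[:,2]).round(4),'yaw',round(cur,1),'F',np.round(o['contact_force'],1),'gap',round(o['finger_gap'],3),'z',R[:,2].round(3),'q',np.round(o['joint_pos'],2))
E
python3 -c "
from h import *
go(.504,.2605,.22,7.5)"
```

```text
shift [-353.7  -81.1   29.2] turn 58.4 | t 0.1 grasp [0.2142 0.4789 0.2492] yaw 65.9 F [-0.9 -0.7 -0.9] gap 0.999 z [-0.001 -0.001 -1.   ] q [ 1.01  0.29 -0.15  1.13  0.    1.43]
```

>>> jog_arm --increments '[[[-35, -8, 3], 6], [[-75, -17, 6], 13], [[-115, -26, 9], 20], [[-155, -36, 13], 27], [[-195, -45, 16], 34], [[-235, -54, 19], 41], [[-275, -63, 23], 48], [[-315, -72, 26], 55]]' --fingers 0.0

```text
clock: 0.77
tcp_pos: [0.4738, 0.2832, 0.3782]
ee_rot: [-2.008, -2.416, 0.001]
contact_force: [0.3, 0.9, 0.7]
finger_gap: 0.5
finger_force: 0.0
```

```bash
python3 -c "
from h import *
go(.504,.2605,.22,7.5)"
```

```text
shift [-27.8  25.6   3.2] turn 3.0 | t 0.77 grasp [0.4737 0.2831 0.2232] yaw 10.5 F [0.3 0.9 0.7] gap 0.5 z [-0.001 -0.    -1.   ] q [ 0.41  0.36 -0.13  1.09  0.    1.79]
```

>>> jog_arm --increments '[[[-14, 13, 2], 2], [[-28, 26, 3], 3], [[-28, 26, 3], 3], [[-28, 26, 3], 3]]'

```text
clock: 1.1
tcp_pos: [0.5037, 0.2616, 0.3751]
ee_rot: [-2.065, -2.367, 0.002]
contact_force: [0.3, -0.4, 0.2]
finger_gap: 0.498
finger_force: 0.0
```

```bash
python3 -c "
from h import *
go(.504,.2605,.122,7.5)
b=snap('scene','scene1'); cv2.imwrite('pics/c2.png',cv2.resize(b['image'][120:240,180:340],(800,600),interpolation=cv2.INTER_CUBIC))
c=cloud(b);m=np.all((c>[.45,.15,.105])&(c<[.55,.4,.16]),-1);print(m.sum(),c[m].mean(0),c[m].min(0),c[m].max(0))"
```

```text
shift [-1.1  0.2 98.1] turn 0.3 | t 1.1 grasp [0.5036 0.2615 0.2201] yaw 7.8 F [ 0.3 -0.4  0.2] gap 0.498 z [-0.001 -0.    -1.   ] q [ 0.35  0.39 -0.09  1.09  0.    1.78]
53 [0.50606512 0.25317633 0.11968857] [0.49422905 0.19485178 0.10564698] [0.53078635 0.33171922 0.12551728]
```

View pics/c2.png

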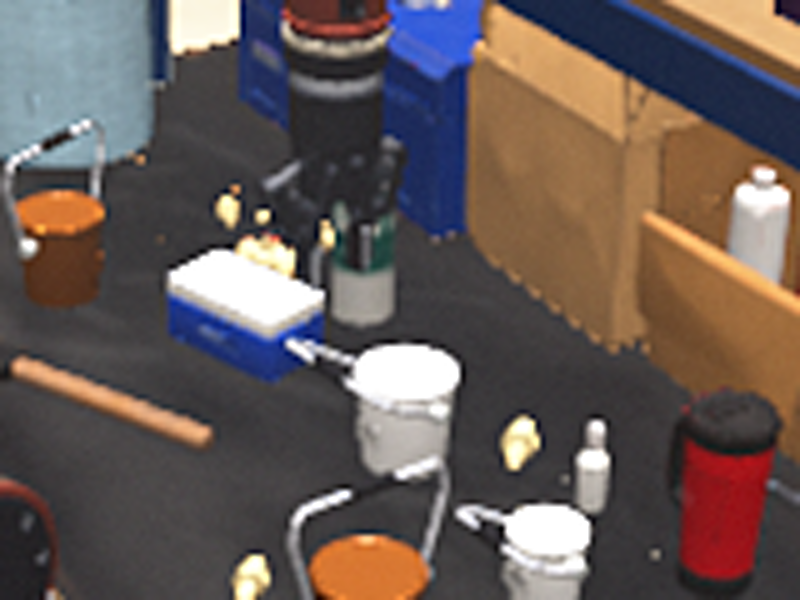

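The crop shows the fingers at (320,260) and (365,230), above the crown of the larger pail's bail at (310,355). The alignment is fine, so I'm descending.

>>> jog_arm --increments '[[[-1, 0, 20], 0], [[-1, 0, 45], 0], [[-1, 0, 70], 0], [[-1, 0, 88], 0], [[-1, 0, 98], 0], [[-1, 0, 98], 0]]'

```text
clock: 1.65
tcp_pos: [0.502, 0.2617, 0.2759]
ee_rot: [-2.06, -2.369, 0.005]
contact_force: [-0.1, 0.6, 0.7]
finger_gap: 0.497
finger_force: 0.0
```

```bash
python3 -c "
from h import *
go(.583,.271,.161,7.5)
b=snap('scene','scene2'); cv2.imwrite('pics/c3.png',cv2.resize(b['image'][140:230,200:320],(800,600),interpolation=cv2.INTER_CUBIC))"
```

```text
shift [ -2.1  81.4 -40.4] turn 0.5 | t 1.65 grasp [0.5014 0.2615 0.1209] yaw 8.0 F [-0.1  0.6  0.7] gap 0.497 z [-0.003 -0.001 -1.   ] q [ 0.35  0.47 -0.24  0.86  0.    1.78]
```

View pics/c3.png

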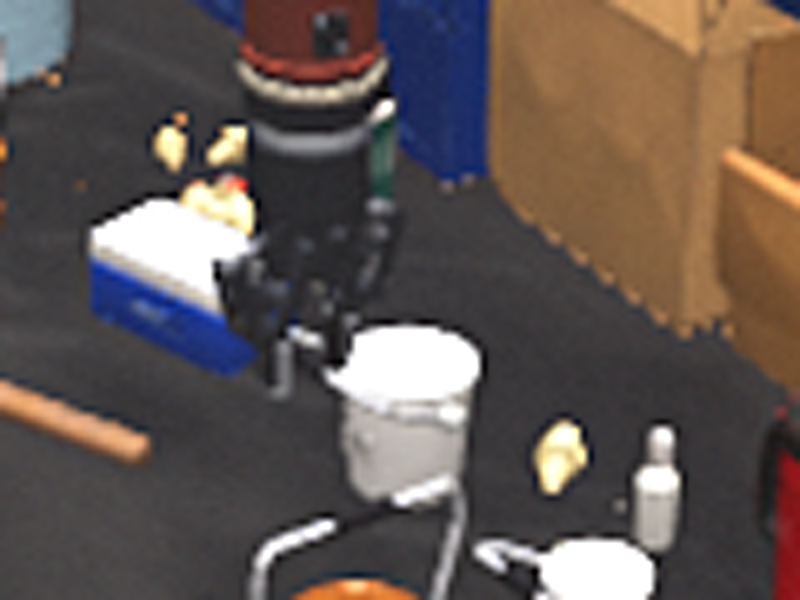

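>>> jog_arm --increments '[[[0, 11, 0], 0], [[0, 21, -7], 0], [[0, 31, -17], 0], [[0, 42, -26], 0], [[-1, 53, -33], 0], [[-2, 65, -37], 0], [[-2, 78, -40], 0], [[-2, 90, -41], 0]]'

```text
clock: 2.37
tcp_pos: [0.5938, 0.2722, 0.3214]
ee_rot: [2.062, 2.368, 0.005]
contact_force: [-0.4, 0.3, -0.3]
finger_gap: 0.503
finger_force: 0.1
```

```bash
python3 -c "
from h import *
go(.583,.271,.161,7.5)
b=snap('scene','scene3'); cv2.imwrite('pics/c4.png',cv2.resize(b['image'][140:230,200:320],(800,600),interpolation=cv2.INTER_CUBIC))"
```

```text
shift [  0.3 -10.9   5.4] turn 0.4 | t 2.37 grasp [0.5943 0.2723 0.1664] yaw 7.9 F [-0.4  0.3 -0.3] gap 0.503 z [ 0.003  0.001 -1.   ] q [0.32 0.58 0.09 1.07 0.   1.75]
```

View pics/c4.png

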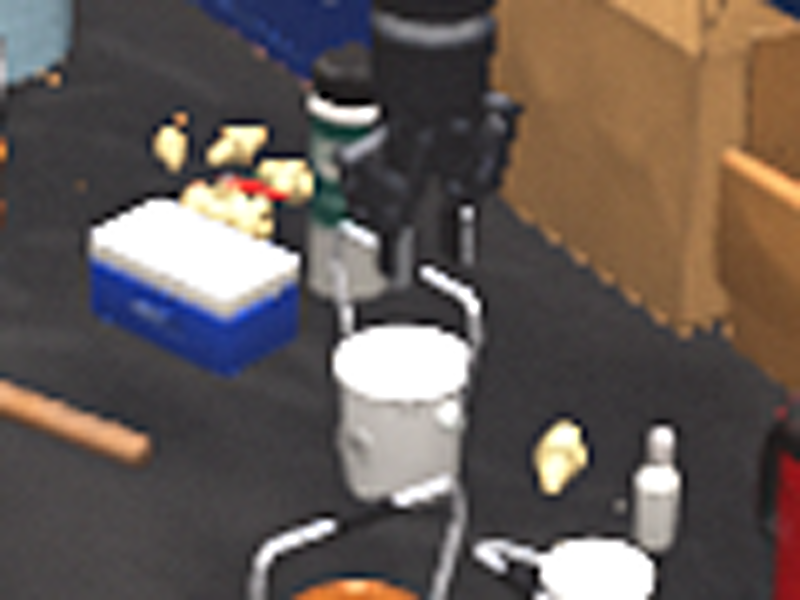

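The bail is upright, with its crown between the fingers at (345,230)–(430,275), and the pail is still standing. I'll centre and close.

>>> jog_arm --increments '[[[0, -6, 3], 0], [[0, -11, 5], 0], [[0, -11, 5], 0]]'

```text
clock: 2.67
tcp_pos: [0.58, 0.2701, 0.3135]
ee_rot: [-2.062, -2.369, 0.003]
contact_force: [-0.0, 0.4, 0.4]
finger_gap: 0.501
finger_force: 0.0
```

>>> jog_arm --increments '[[[0, 0, 0], 0], [[0, 0, 0], 0], [[0, 0, 0], 0], [[0, 0, 0], 0], [[0, 0, 0], 0], [[0, 0, 0], 0]]' --fingers -1 --grip_force 70

```text
clock: 3.17
tcp_pos: [0.5821, 0.2702, 0.3141]
ee_rot: [2.063, 2.369, 0.001]
contact_force: [-1.6, 0.7, 5.6]
finger_gap: 0.115
finger_force: 68.3
```

```bash
python3 -c "
from h import *
go(.583,.271,.36,7.5)"
```

```text
shift [   0.7    1.1 -200.9] turn 0.4 | t 3.17 grasp [0.5822 0.2702 0.1591] yaw 7.9 F [-1.6  0.7  5.6] gap 0.115 z [ 0.001  0.    -1.   ] q [0.32 0.57 0.04 1.04 0.   1.75]
```

>>> jog_arm --increments '[[[0, 0, -4], 0], [[0, 0, -12], 0], [[0, 0, -22], 0], [[0, 0, -34], 0], [[0, 0, -48], 0], [[0, 0, -62], 0], [[0, 0, -76], 0], [[0, 0, -90], 0]]'

```text
clock: 3.83
tcp_pos: [0.5819, 0.27, 0.4048]
ee_rot: [-2.063, -2.369, 0.0]
contact_force: [0.1, 0.7, -7.2]
finger_gap: 0.116
finger_force: 68.3
```

>>> jog_arm --increments '[[[0, 0, -14], 0], [[0, 0, -28], 0], [[0, 0, -42], 0], [[0, 0, -56], 0], [[0, 0, -70], 0], [[0, 0, -84], 0], [[0, 0, -96], 0], [[0, 0, -104], 0]]'

```text
clock: 4.5
tcp_pos: [0.5819, 0.27, 0.5095]
ee_rot: [2.063, 2.368, 0.002]
contact_force: [-0.1, -0.2, -6.4]
finger_gap: 0.111
finger_force: 68.5
```

```bash
python3 -c "
from h import *
go(.52,-.05,.36,-6)
go(.50,-.218,.36,-6)
b=snap('scene','scene4'); cv2.imwrite('pics/c5.png',cv2.resize(b['image'][80:230,180:380],(800,600),interpolation=cv2.INTER_CUBIC))"
```

```text
shift [-308.5 -105.2   -5.7] turn 13.9 | t 4.5 grasp [0.5821 0.2701 0.3545] yaw 7.9 F [-0.1 -0.2 -6.4] gap 0.111 z [ 0.001  0.    -1.   ] q [ 0.32  0.51  0.45  1.51 -0.    1.75]
shift [-472.2 -148.1   -5.8] turn 13.9 | t 4.5 grasp [0.5821 0.2701 0.3545] yaw 7.9 F [-0.1 -0.2 -6.4] gap 0.111 z [ 0.001  0.    -1.   ] q [ 0.32  0.51  0.45  1.51 -0.    1.75]
```

View pics/c5.png

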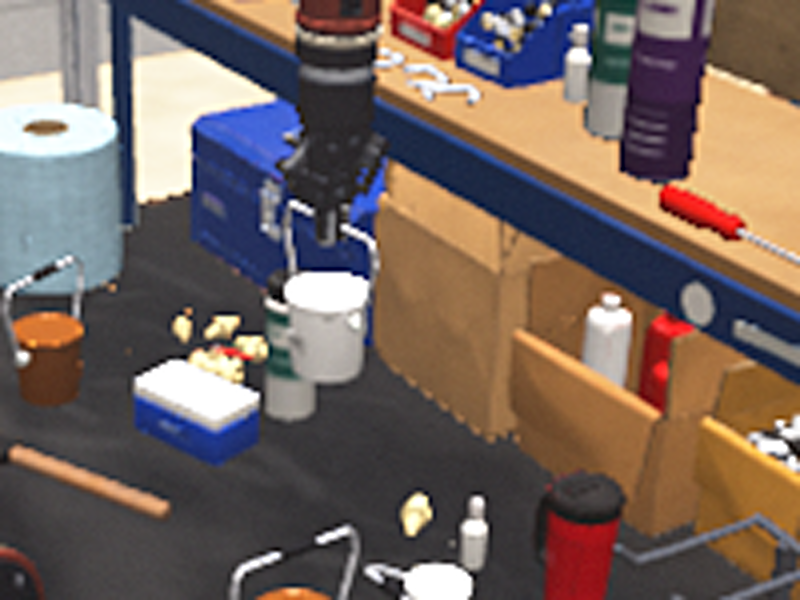

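The pail hangs level from the gripper, with its lid at (325,290), well clear of the bench. I'm carrying it over in a straight line, speeding up gradually.

>>> jog_arm --increments '[[[-3, -1, 0], 0], [[-9, -3, 0], 0], [[-17, -5, -1], 0], [[-29, -9, -2], 0], [[-44, -14, -3], 0], [[-61, -19, -4], 0], [[-80, -25, -5], 0], [[-99, -31, -6], 0]]'

```text
clock: 5.22
tcp_pos: [0.5643, 0.1659, 0.5135]
ee_rot: [-2.064, -2.369, 0.001]
contact_force: [0.7, -0.2, -6.4]
finger_gap: 0.116
finger_force: 68.4
```

>>> jog_arm --increments '[[[-19, -6, 0], 0], [[-38, -12, 0], 0], [[-57, -18, 0], 0], [[-76, -24, 0], 0], [[-95, -30, 0], 0], [[-114, -36, 0], 0], [[-133, -42, 0], 0], [[-152, -48, 0], 0]]'

```text
clock: 5.88
tcp_pos: [0.5371, 0.0088, 0.5136]
ee_rot: [-2.064, -2.368, 0.001]
contact_force: [0.0, -0.9, -6.6]
finger_gap: 0.115
finger_force: 68.4
```

>>> jog_arm --increments '[[[-19, -6, 0], 0], [[-38, -12, 0], 0], [[-57, -18, 0], 0], [[-76, -24, 0], 0], [[-94, -30, 0], 0], [[-111, -35, 0], 0], [[-127, -40, 0], 0], [[-142, -45, 0], 0]]'

```text
clock: 6.55
tcp_pos: [0.5119, -0.1379, 0.5135]
ee_rot: [-2.064, -2.368, 0.001]
contact_force: [0.4, -0.1, -5.8]
finger_gap: 0.112
finger_force: 68.4
```

>>> jog_arm --increments '[[[-14, -4, 0], 2], [[-27, -8, 0], 4], [[-39, -12, 0], 6], [[-50, -16, 0], 8], [[-60, -19, 0], 10], [[-68, -21, 0], 12], [[-74, -23, 0], 13], [[-78, -24, 0], 14]]'

```text
clock: 7.22
tcp_pos: [0.5, -0.2175, 0.5136]
ee_rot: [-2.339, -2.098, 0.0]
contact_force: [0.5, 0.4, -6.5]
finger_gap: 0.115
finger_force: 68.4
```

```bash
python3 -c "
from h import *
go(.5025,-.2205,.258,-6)
b=snap('scene','scene5')
c=cloud(b)
for lo,hi in((.34,.38),(.25,.295)):
  m=np.all((c>[.4,-.32,lo])&(c<[.56,-.12,hi]),-1)&(b['image'].min(-1)>150);print(m.sum(),c[m].mean(0).round(3),c[m].min(0).round(3),c[m].max(0).round(3))"
```

```text
shift [ -2.8   2.8 100.6] turn -0.2 | t 7.22 grasp [ 0.5    -0.2174  0.3586] yaw -6.2 F [ 0.5  0.4 -6.5] gap 0.115 z [-0.  0. -1.] q [-0.54  0.3   0.14  1.41 -0.    1.14]
38 [ 0.496 -0.262  0.361] [ 0.491 -0.284  0.341] [ 0.508 -0.225  0.38 ]
528 [ 0.491 -0.222  0.281] [ 0.457 -0.268  0.25 ] [ 0.545 -0.156  0.292]
```

>>> jog_arm --increments '[[[-1, 1, 5], 0], [[-2, 2, 16], 0], [[-3, 3, 31], 0], [[-3, 3, 48], 0], [[-3, 3, 66], 0], [[-3, 3, 83], 0], [[-3, 3, 95], 0], [[-3, 3, 101], 0]]'

```text
clock: 7.93
tcp_pos: [0.5025, -0.2192, 0.4107]
ee_rot: [-2.333, -2.099, 0.001]
contact_force: [0.2, -0.3, -6.7]
finger_gap: 0.113
finger_force: 68.3
```

>>> jog_arm --increments '[[[0, 0, 0], 0], [[0, 0, 0], 0]]'

```text
clock: 8.1
tcp_pos: [0.5029, -0.2198, 0.4129]
ee_rot: [-2.336, -2.101, -0.0]
contact_force: [-0.4, -0.2, -6.6]
finger_gap: 0.114
finger_force: 68.3
```

```bash
python3 -c "
from h import *
go(.597,-.2305,.257,-6)
a=snap('top','top6');b=snap('scene','scene6'); cv2.imwrite('pics/c6.png',np.vstack([cv2.resize(a['image'][120:195,290:390],(800,600),interpolation=cv2.INTER_CUBIC)[:0],cv2.resize(b['image'][150:300,260:460],(800,600),interpolation=cv2.INTER_CUBIC)]))
"
```

```text
shift [-0.7 94.7  0.9] turn -0.1 | t 8.1 grasp [ 0.5029 -0.2198  0.2579] yaw -6.1 F [-0.4 -0.2 -6.6] gap 0.114 z [ 0.  0. -1.] q [-0.55  0.33 -0.07  1.17  0.    1.13]
```

View pics/c6.png

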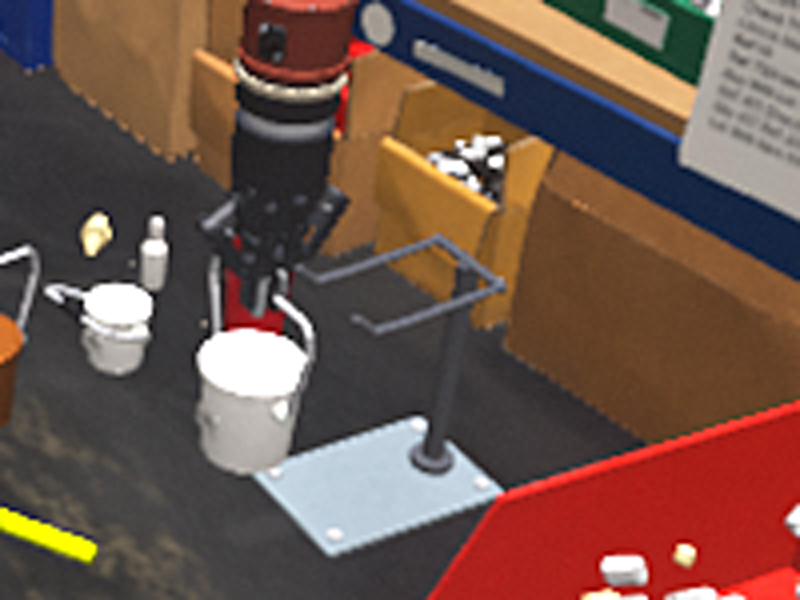

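The pail hangs in front of the hooks, with its lid at (255,355) and the hook tips at (310,275) and (360,318). The crown is above the tips. I'm moving it in along the hooks.

>>> jog_arm --increments '[[[0, 4, 0], 0], [[0, 13, 0], 0], [[0, 26, 0], 0], [[0, 42, 0], 0], [[-1, 58, 0], 0], [[-1, 74, 0], 0], [[-1, 87, 0], 0], [[-1, 95, 0], 0]]'

```text
clock: 8.87
tcp_pos: [0.5992, -0.2313, 0.4126]
ee_rot: [2.335, 2.1, 0.001]
contact_force: [0.3, 1.1, -6.2]
finger_gap: 0.108
finger_force: 68.4
```

>>> jog_arm --increments '[[[0, 0, 0], 0], [[0, 0, 0], 0], [[0, 0, 0], 0]]'

```text
clock: 9.12
tcp_pos: [0.597, -0.2311, 0.4126]
ee_rot: [-2.336, -2.1, 0.0]
contact_force: [-1.0, -0.3, -7.1]
finger_gap: 0.116
finger_force: 68.4
```

```bash
python3 -c "
from h import *
go(.597,-.2305,.224,-6)
b=snap('scene','scene7'); cv2.imwrite('pics/c7.png',cv2.resize(b['image'][170:275,300:440],(800,600),interpolation=cv2.INTER_CUBIC))
"
```

```text
shift [ 0.6 -0.  33.6] turn -0.1 | t 9.12 grasp [ 0.5969 -0.231   0.2576] yaw -6.1 F [-1.  -0.3 -7.1] gap 0.116 z [-0.001  0.    -1.   ] q [-0.48  0.51  0.21  1.26 -0.    1.19]
```

View pics/c7.png

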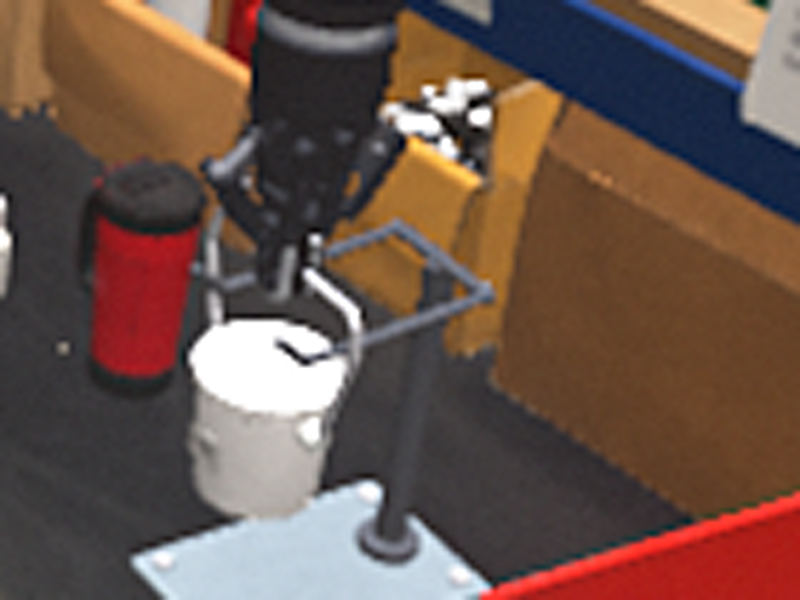

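Both hooks are inside the bail: the near hook's tip shows at (280,345) over the lid, and the crown is above both bars. I'm lowering.

>>> jog_arm --increments '[[[0, 0, 5], 0], [[0, 0, 12], 0], [[0, 0, 19], 0], [[0, 0, 24], 0], [[0, 0, 28], 0], [[0, 0, 30], 0], [[0, 0, 30], 0]]'

```text
clock: 9.75
tcp_pos: [0.597, -0.2311, 0.382]
ee_rot: [-2.336, -2.099, 0.001]
contact_force: [0.8, 0.3, -7.1]
finger_gap: 0.117
finger_force: 68.4
```

>>> jog_arm --increments '[[[0, 0, 1], 0], [[0, 0, 2], 0], [[0, 0, 3], 0], [[0, 0, 3], 0]]'

```text
clock: 10.08
tcp_pos: [0.5971, -0.2312, 0.3797]
ee_rot: [2.337, 2.1, 0.0]
contact_force: [-0.3, 0.2, -7.0]
finger_gap: 0.115
finger_force: 68.4
```

```bash
python3 -c "
from h import *
go(.597,-.2305,.224,-6)"
```

```text
shift [ 0.7 -0.2  0.7] turn -0.1 | t 10.08 grasp [ 0.5971 -0.2312  0.2247] yaw -6.1 F [-0.3  0.2 -7. ] gap 0.115 z [ 0. -0. -1.] q [-0.48  0.53  0.14  1.19  0.    1.19]
```

Not loaded yet; lowering in small steps.

>>> jog_arm --increments '[[[0, 0, 1], 0], [[0, 0, 2], 0], [[0, 0, 2], 0]]'

```text
clock: 10.33
tcp_pos: [0.5972, -0.2312, 0.3779]
ee_rot: [2.336, 2.1, 0.0]
contact_force: [0.2, -0.1, -3.6]
finger_gap: 0.114
finger_force: 68.8
```

>>> jog_arm --increments '[[[0, 0, 1], 0], [[0, 0, 1], 0], [[0, 0, 1], 0]]'

```text
clock: 10.58
tcp_pos: [0.5972, -0.2312, 0.3776]
ee_rot: [2.336, 2.099, 0.001]
contact_force: [-1.9, 0.8, 3.3]
finger_gap: 0.115
finger_force: 69.7
```

Load is on the hooks, so I'm opening.

>>> jog_arm --increments '[[[0, 0, 0], 0], [[0, 0, 0], 0], [[0, 0, 0], 0], [[0, 0, 0], 0], [[0, 0, 0], 0], [[0, 0, 0], 0]]' --fingers 0.0

```text
clock: 11.08
tcp_pos: [0.5972, -0.2312, 0.3766]
ee_rot: [-2.337, -2.1, -0.0]
contact_force: [1.0, -0.1, -0.4]
finger_gap: 0.498
finger_force: 0.0
```

>>> jog_arm --increments '[[[0, 0, -6], 0], [[0, 0, -16], 0], [[0, 0, -30], 0], [[0, 0, -46], 0], [[0, 0, -62], 0], [[0, 0, -78], 0], [[0, 0, -92], 0], [[0, 0, -100], 0]]'

```text
clock: 11.75
tcp_pos: [0.5972, -0.2312, 0.4796]
ee_rot: [2.334, 2.098, 0.002]
contact_force: [0.6, 0.1, -0.5]
finger_gap: 0.495
finger_force: 0.0
```

```bash
python3 -c "
from h import *
go(.597,-.2305,.324,-6)
a=snap('top','top8');b=snap('scene','scene8'); cv2.imwrite('pics/c8.png',cv2.resize(b['image'][170:275,300:440],(800,600),interpolation=cv2.INTER_CUBIC))
c=cloud(b)
for lo,hi in((.2,.24),(.14,.165)):
  m=np.all((c>[.53,-.32,lo])&(c<[.66,-.14,hi]),-1)&(b['image'].min(-1)>150);print(m.sum(),c[m].mean(0).round(3),c[m].min(0).round(3),c[m].max(0).round(3))
"
```

```text
shift [ 0.7 -0.3  0.6] turn -0.1 | t 11.75 grasp [ 0.5976 -0.2314  0.3246] yaw -6.1 F [ 0.6  0.1 -0.5] gap 0.495 z [ 0.003 -0.001 -1.   ] q [-0.48  0.5   0.36  1.43  0.    1.19]
53 [ 0.596 -0.247  0.224] [ 0.588 -0.297  0.202] [ 0.609 -0.17   0.233]
380 [ 0.594 -0.23   0.152] [ 0.552 -0.278  0.14 ] [ 0.641 -0.173  0.161]
```

View pics/c8.png

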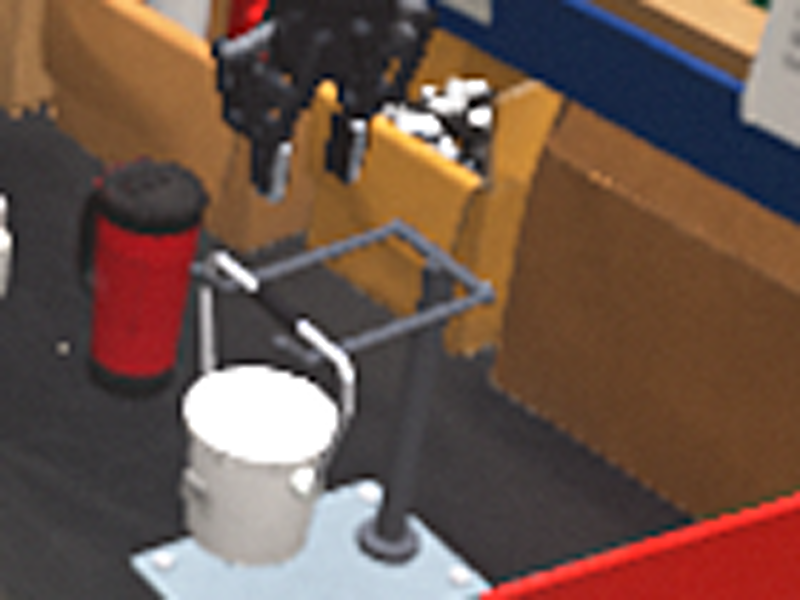

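The bail lies in both hooks, with its crown from (215,258) to (345,355), and the pail hangs freely and clear of the gripper. I'll let it settle, then hand in.

>>> jog_arm --increments '[[[0, 0, -10], 0], [[0, 0, -20], 0], [[0, 0, -20], 0], [[0, 0, -20], 0], [[0, 0, -20], 0], [[0, 0, -20], 0], [[0, 0, -20], 0], [[0, 0, -20], 0]]'

```text
clock: 12.52
tcp_pos: [0.5971, -0.2311, 0.4962]
ee_rot: [-2.336, -2.1, 0.0]
contact_force: [-0.0, 0.1, 0.2]
finger_gap: 0.502
finger_force: 0.0
```

>>> jog_arm --increments '[[[0, 0, 0], 0], [[0, 0, 0], 0], [[0, 0, 0], 0], [[0, 0, 0], 0], [[0, 0, 0], 0], [[0, 0, 0], 0], [[0, 0, 0], 0], [[0, 0, 0], 0]]'

```text
clock: 13.18
tcp_pos: [0.5971, -0.2311, 0.4967]
ee_rot: [-2.337, -2.1, 0.0]
contact_force: [0.4, 0.3, -0.6]
finger_gap: 0.5
finger_force: 0.0
```

>>> jog_arm --increments '[[[0, 0, 0], 0], [[0, 0, 0], 0], [[0, 0, 0], 0], [[0, 0, 0], 0], [[0, 0, 0], 0], [[0, 0, 0], 0], [[0, 0, 0], 0], [[0, 0, 0], 0]]'

```text
clock: 13.85
tcp_pos: [0.5971, -0.2312, 0.4967]
ee_rot: [-2.337, -2.1, 0.0]
contact_force: [-0.8, -0.2, 0.7]
finger_gap: 0.501
finger_force: 0.0
```

```bash
python3 -c "
from h import *
for i in range(4):
  c=cloud(b:=arm.snapshot('scene'))
  m=np.all((c>[.53,-.32,.14])&(c<[.66,-.14,.165]),-1)&(b['image'].min(-1)>150);print(m.sum(),c[m].mean(0).round(4))
print(arm.hand_in())"
```

```text
380 [ 0.5941 -0.23    0.1516]
379 [ 0.5943 -0.2301  0.1516]
380 [ 0.5942 -0.2304  0.1514]
381 [ 0.5944 -0.2302  0.1514]
the job is handed in; nothing more can be done
None
```

The larger pail hangs still by its bail in both hooks, the smaller pail was never approached, the gripper is clear, and the job was handed in at about 14 s of the 67 s; the judge gave no verdict.

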